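Set a brazing sleeve and draw the flanged tube out through the rinse-tank hatch

TASK

Set up the next brazing joint: take the brass sleeve from the fittings bin and set it down over the pin of the round jig, fully home, and let go of it. Then draw the flanged aluminium tube out of the rinse tank through its hatch (the tube is longer than the hatch, so it has to come out slanting) and finish still holding it still in the gripper, every part of it at least 5 cm above the tank's cover and touching nothing else. Leave everything else where it is.

Things in the scene. Friction and masses are not known exactly. Their poses are not given: they have to be found in the camera images.
- tank: Blue rinse tank fixed to the bench, 260 (x) x 420 (y) x 95 mm high. Origin: centre of its underside; z up, y along it, within 0.2 rad of world y. Black floor 6 mm thick, walls 8 mm. Fixed 5 mm steel cover, top at 95 mm, underside at 90 mm, with one rectangular hatch: x from -88 to 88, y from -5 to 180 mm in the tank's frame. The -y half is closed.
- hatch (a point): Centre of the hatch, at the height of the cover's top (tank frame 0, 87.5, 95 mm).
- tube: Loose straight aluminium tube, 300 mm long, 16 mm diameter, with a square flange block 34 x 34 x 12 mm at each end; about 130 g. It lies level on the tank floor on its blocks, y along the tube, within 0.05 rad of the tank's y. Origin: midway along, 17 mm below the tube's axis (underside of the blocks), z up. End a (+y) lies under the hatch, end b (-y) under the closed cover.
- tube_end_a (a point): Centre of the tube's end face at its +y end, the one under the hatch.
- tube_end_b (a point): Centre of the tube's end face at its -y end, the one under the closed cover.
- bin: Yellow fittings bin fixed to the bench, 250 (x) x 90 (y) x 20 mm high, walls and floor 5 mm, divided across x into three equal compartments, centres at x = -80, 0 and 80 mm in its frame. Origin: centre of its underside.
- sleeve: Loose brass sleeve standing upright in one of the bin's compartments (which one varies): ring 32 mm outside diameter, bore 17 mm, 36 mm high, about 90 g. Origin: centre of its underside, z up.
- spacer: Dark steel ring of the same size as the sleeve, standing in another compartment; not wanted. Origin: centre of its underside.
- plug: Blue plastic plug, 30 mm in diameter, 36 mm high, standing in another compartment; not wanted. Origin: centre of its underside.
- jig: Jig fixed to the bench: dark steel disc 68 mm in diameter and 12 mm thick with an upright pin in its centre, 12 mm in diameter, its tapered tip 52 mm above the bench. Origin: centre of its underside.
- jig_seat (a point): Centre of the disc's top face, at the foot of the pin, 12 mm above the bench: the underside of the sleeve rests here when home.
- flux: Loose jar with a red cap, 56 mm in diameter, 75 mm high, a bystander. Origin: centre of its underside.
- wrench: Loose steel wrench about 170 mm long, 8 mm thick, lying flat on the bench between robot and jig, a bystander. Origin: about its middle, on the bench; x along it.
- mallet: Loose hammer with a wooden handle, about 260 mm long, 26 mm thick, head 90 mm wide at its +x end, lying beyond the left side of the bin, a bystander. Origin: its middle, on the bench; x along it.

How it is judged:
By the outcome, as a careful person would: the job done as asked, in the order asked, and still so for the second after the job is handed in, while the arm keeps its last pose, push and grip.
It also fails if it takes over 51 s, if anything falls off the work surface, if the arm or the gripper's body presses on something with over 40 N, if the wrist force passes 120 N, or if a joint passes its speed limit or range.

ROBOT

A 7-joint arm with a two-finger parallel gripper is mounted at the origin on the work surface. World frame = base frame: x ahead of the robot, y to its left, z up, the work surface at z = 0. Lengths are in m, angles in rad, forces in N, time in s.
With the tool pointing down it reaches from about 0.35 to 0.9 m from the base axis. Payload 19.9 kg.
Tool frame: the origin (TCP) lies at the very end of the fingers, on their centre line; the grasp point (between the pads) lies 19 mm behind it; z points along the fingers, y is the line along which they close (so a half turn about z gives the same grasp; the last joint's range is limited). The gripper opens to 85 mm and grips with 20 to 120 N. Pads are 22 mm wide; open, the fingers measure 114 mm over their backs; the gripper's body (76 mm by 85 mm) begins 54 mm behind the grasp point. The pads swing forward as they close: fully open they stand 13 mm farther back than shut.
Start: joints at [1.228, 0.417, -0.01, 1.614, 0.005, 1.111, -0.053], TCP at [0.186, -0.597, 0.231] pointing down, gripper open.
Joint ranges: [-2.81, 2.81], [-0.39, 2.02], [-1.27, 1.25], [0.06, 2.57], [-1.19, 4.33], [0.19, 2], [-2.82, 2.82]. Speed limits (rad/s): [1.89, 1.89, 2.39, 2.39, 3.01, 3.01, 3.01].

INTERFACE

Orientations are given as [roll, pitch, yaw] about the fixed x, y, z axes, in that order (R = Rz(yaw) Ry(pitch) Rx(roll)).
In Python, from workcell import get_obs, optics, arm, finder gives the robot as it stands.
- The arm moves only by the tool move_arm, never from a script. Its argument "commands" is one flat list of numbers, 7 for each row, row after row: the shift along the tool's x, y, z as a fraction of full scale, then the turn, a rotation vector about the tool's x, y, z as a fraction of full scale, then the closure, from 0 (fully open) to 1 (shut). A call has 1 to 12 rows; each row shifts and turns the commanded pose from where the row before left it, along the tool's axes as they then stand; what a row does not reach is not made up. Full scale, the value 1, is 20 mm for a shift and 6 degrees for a turn. A row lasts 1/12 s, in which the tool goes at most 41.7 mm and 7.16 degrees, less where a joint would pass 70% of its speed; a pose out of reach is approached as far as the arm can. A call with a number of a shift or a turn outside -1 to 1 is refused whole. A call with a gripper value outside its range is refused whole. The fingers move at their own pace and stop on an object; "force" is the grip in N (left out, the last holds). Time passes only in rows, so rows that do not move let the fingers close. It gives the time, the measured TCP pose, the force, the opening and the grip force at its end, in the units of the state.
- get_obs(): the state, without advancing time (a new reading comes with each control period).
- optics.get_image(name): name is "scene" or "top"; returns (picture, depth): 420x560x3 uint8, red, green, blue; 420x560 float32, m along the optical axis (not along the pixel's ray), 0 where there is no reading.
- optics.camera_info(name): a dict with "K" (3x3 intrinsics, pixels), "dist" ([k1, k2, p1, p2, k3] as OpenCV has them; the pictures are not rectified), "view" (4x4, takes a point from world to camera coordinates). Camera axes: x right, y up, looking along -z (the intrinsics and any distortion apply to the point x, -y, -z); pixel columns grow to the right and rows downward; lengths in m; the calibration is good to about 2 mm. A picture is of the moment at which its call begins. camera_info takes no time and is no camera call.
- arm.close_job(): hands the job in; it is judged then, once.
Trained networks look in the newest picture that a camera, given by its name, has taken for a name from the list of things; names that differ only in an ending like _2 or _b are one class to them, and where a whole thing is asked for, a point or a joint stands for the part that bears it (a point fixed in the world has none). Each returns a list of dicts, best first, with "confidence" (0 to 1); they miss things now and then, are a little off and sometimes report something else, mostly with a low value. They report only what shows in the picture. A call takes as long as a camera call.
- finder.outline_of(query, camera): "mask" (420x560 bool, what is visible of it) and "bbox" ([left, top, right, bottom] in pixels, round what is visible of it).
- finder.place_of(query, camera): "at" ([row, column] in pixels: a listed point, or the origin of a listed thing).
The state is a dict: "time": time; "qpos": joint angles; "qd": joint speeds; "joint_torque": joint torques, N m; "ee_pos": TCP position; "orientation": TCP orientation; "force": force on the tool from outside, world axes, zero at the start; "moment": the same for the moment, N m; "opening": finger opening in m; "gripper_force": force on a finger pad.
Only numpy, scipy, OpenCV 4.12 (cv2) and the standard library are available. Lean on these libraries where they do the work, as an engineer would, in place of code of your own. Each camera call takes 0.05 s, during which the arm holds its last target. There are 200 camera calls.

## Working session

There is one attempt and no reset: what is moved stays moved. The work goes in short steps, Python scripts to look and compute and a tool call to move; the robot and the scene stay as the last step left them, time stands still between calls to the robot, and variables do not carry over. Pictures are saved under pics/ and viewed, at most 10 in all, crops included, and the job is handed in when it is done.

Besides the shell and the picture viewer there is one more tool, called after ">>>" by a JSON object that holds its "api" and its "payload". move_arm: Moves the arm, as the interface text tells. Shift numbers are shares of 20 mm and turn numbers shares of 6 degrees, none past 1 either way. Its arguments: {"type":"object","properties":{"commands":{"type":"array","items":{"type":"number"}},"force":{"type":"number"}},"required":["commands"]}

```bash
ls; mkdir -p pics; cat > h.py <<'E'
import numpy as np, cv2
from scipy.spatial.transform import Rotation as Ro
from workcell import get_obs, optics, arm, finder
def ray(cam,r,c):
    i=optics.camera_info(cam);V=np.array(i["view"])
    u=cv2.undistortPoints(np.array([[[c,r]]],float),np.array(i["K"]),np.array(i["dist"]))[0,0]
    d=V[:3,:3].T@np.array([u[0],-u[1],-1]);o=-V[:3,:3].T@V[:3,3]
    return o,d
def atz(cam,r,c,z):
    o,d=ray(cam,r,c);return o+d*(z-o[2])/d[2]
def cloud(cam,dep):
    i=optics.camera_info(cam);V=np.array(i["view"])
    rr,cc=np.mgrid[:420,:560]
    u=cv2.undistortPoints(np.stack([cc,rr],-1).reshape(-1,1,2).astype(float),np.array(i["K"]),np.array(i["dist"]))[:,0].reshape(420,560,2)
    P=np.stack([u[...,0],-u[...,1],-np.ones((420,560))],-1)*dep[...,None]
    return (P-V[:3,3])@V[:3,:3]
def tri(r1,r2):
    (o1,d1),(o2,d2)=r1,r2
    A=np.stack([d1,-d2],1);s=np.linalg.lstsq(A,o2-o1,rcond=None)[0]
    return (o1+d1*s[0]+o2+d2*s[1])/2, np.linalg.norm(o1+d1*s[0]-o2-d2*s[1])
E
python3 - <<'E'
from h import *
np.set_printoptions(precision=4,suppress=True)
print(get_obs())
D={}
for cam in("scene","top"):
    im,d=optics.get_image(cam);cv2.imwrite(f"pics/{cam}0.png",im[...,::-1]);np.save(cam+"0.npy",d)
    i=optics.camera_info(cam);V=np.array(i["view"]);print(cam,-V[:3,:3].T@V[:3,3],-V[2,:3],i["K"][0][0],(d==0).mean())
    for q in["tank","hatch","tube","tube_end_a","tube_end_b","bin","sleeve","spacer","plug","jig","jig_seat","flux","wrench","mallet"]:
        for x in finder.place_of(q,cam)[:2]:
            print(q,np.round(x["at"],1),round(x["confidence"],2));D.setdefault(q,{}).setdefault(cam,x["at"])
for q,v in D.items():
    if len(v)==2:print(q,*tri(ray("scene",*v["scene"]),ray("top",*v["top"])))
E
```

```text
pics
{'time': 0.0, 'qpos': array([ 1.2275,  0.418 , -0.0103,  1.6141,  0.0047,  1.1107, -0.053 ]), 'qd': array([-0.0001, -0.0012, -0.0005, -0.0002, -0.0016, -0.0001,  0.0006]), 'joint_torque': array([ -0.0006, -86.444 ,   0.6788, -43.4888,   0.0191,   0.0076,
         0.    ]), 'ee_pos': array([ 0.1857, -0.5964,  0.2307]), 'orientation': array([-3.1404,  0.0001,  0.3019]), 'force': array([0.0492, 0.2053, 0.1577]), 'moment': array([-0.0368, -0.0145,  0.0349]), 'gripper_force': 0.0, 'opening': 0.08549700719282854}
scene [1.0071 0.9833 0.9137] [-0.3499 -0.7041 -0.6179] 469.40435726784415 0.0038860544217687075
tank [189.4 255.4] 0.81
hatch [179.2 264.2] 0.88
tube [188.8 253. ] 0.45
tube_end_a [208.9 278.9] 0.61
tube_end_a [291.  340.5] 0.4
tube_end_b [208.9 278.9] 0.61
tube_end_b [291.  340.5] 0.4
bin [287.7 340.8] 0.84
sleeve [189.9 252.7] 0.51
sleeve [289.5 338. ] 0.49
spacer [298.8 308.4] 0.77
plug [277.7 371.2] 0.51
jig [249.5 297. ] 0.83
jig [293.9 306.4] 0.64
jig_seat [248.9 301.6] 0.62
flux [280.6 233. ] 0.82
wrench [230.  348.5] 0.53
mallet [295.3 307.8] 0.73
mallet [347.8 374.9]
[... 581 characters left out ...]
0.006892006514559115
hatch [ 0.5307 -0.0827  0.0951] 0.0063851247417859485
tube [ 0.5384 -0.1566  0.0141] 0.00810903122081882
tube_end_a [ 0.5154 -0.014   0.0219] 0.010336514787779022
tube_end_b [ 0.5154 -0.014   0.0219] 0.010336514787779022
bin [0.5255 0.3317 0.0159] 0.004780653097740954
sleeve [0.5911 0.2333 0.2843] 0.20657940787473508
spacer [ 0.6054  0.3128 -0.0019] 4.2448246901668575e-05
plug [0.431  0.3344 0.0065] 0.0010170553962099685
jig [ 0.5413  0.1456 -0.0017] 0.008769244060464247
jig_seat [0.5371 0.1513 0.0044] 0.004157118871623583
flux [0.7454 0.1753 0.0041] 0.01263841028140881
wrench [ 0.3573  0.1332 -0.0157] 0.012146529403752269
mallet [0.5906 0.4287 0.1229] 0.1477868203678667
```

```bash
python3 - <<'E'
import cv2
a=cv2.imread("pics/scene0.png");b=cv2.imread("pics/top0.png")
cv2.imwrite("pics/s1.png",cv2.resize(a[100:400,130:530],(800,600),interpolation=cv2.INTER_CUBIC))
cv2.imwrite("pics/t1.png",cv2.resize(b[80:350,100:460],(800,600),interpolation=cv2.INTER_CUBIC))
E
```

```text
(no output)
```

View pics/s1.png

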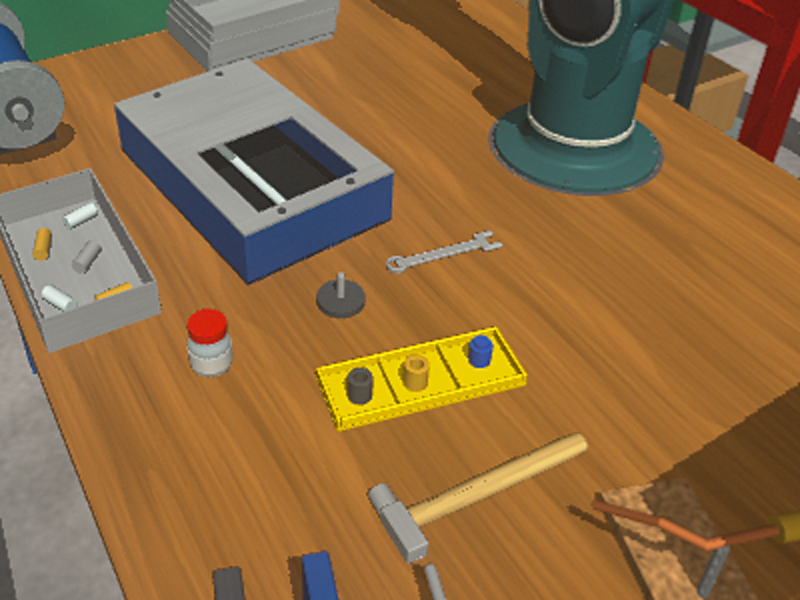

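View pics/t1.png

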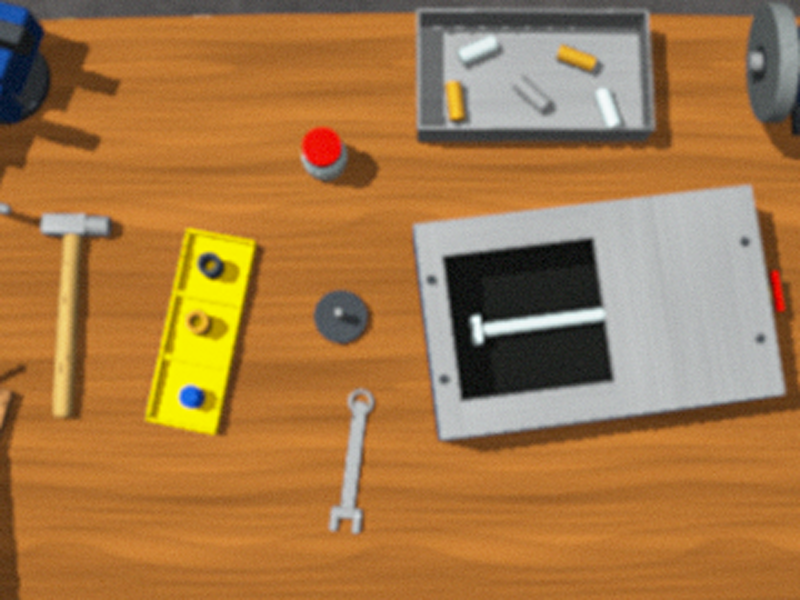

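The scene crop shows the sleeve (brass) in the middle bin compartment at about (338,281) px, and the spacer and plug in the outer two. The jig is free, and the tube shows through the hatch with end a on the bin side. Next I'll measure precisely.

```bash
python3 - <<'E'
from h import *
np.set_printoptions(precision=4,suppress=True)
import numpy as np
C={}
for cam in("scene","top"):
    im=cv2.imread(f"pics/{cam}0.png");d=np.load(cam+"0.npy");C[cam]=(im,cloud(cam,d))
def rough(n,cam,c,rad,z0,z1,extra=None):
    im,P=C[cam];m=(np.hypot(P[...,0]-c[0],P[...,1]-c[1])<rad)&(P[...,2]>z0)&(P[...,2]<z1)
    if m.sum()<3: print(n,cam,m.sum());return
    p=P[m];e=cv2.minEnclosingCircle(p[:,:2].astype(np.float32))
    print(n,cam,m.sum(),"circ",np.array(e[0]),round(e[1],4),"mean",p.mean(0),"z pct",np.percentile(p[:,2],[5,50,95]))
for cam in C:
    rough("sleeve",cam,(.525,.325),.03,.034,.06)
    rough("jigdisc",cam,(.54,.148),.05,.006,.02)
    rough("pin",cam,(.54,.148),.04,.035,.07)
    rough("plug",cam,(.435,.33),.03,.034,.06)
    rough("spacer",cam,(.6,.32),.03,.034,.06)
    im,P=C[cam]
    # hatch & tank: cover points
    m=(abs(P[...,2]-.095)<.006)&(abs(P[...,0]-.54)<.25)&(abs(P[...,1]+.15)<.3)
    n,l,st,_=cv2.connectedComponentsWithStats(m.astype(np.uint8));k=1+st[1:,4].argmax();m=l==k
    print(cam,"cover rect",cv2.minAreaRect(P[m][:,:2].astype(np.float32)),"z",np.median(P[m][:,2]))
    cs,h=cv2.findContours(m.astype(np.uint8),cv2.RETR_CCOMP,cv2.CHAIN_APPROX_NONE)
    for c,hh in zip(cs,h[0]):
        if hh[3]>=0 and cv2.contourArea(c)>300:
            q=c[:,0];X=np.array([atz(cam,r,cc,.095)[:2] for cc,r in q]);print(" hatch",cv2.minAreaRect(X.astype(np.float32)))
    # tube
    m=(P[...,2]>.012)&(P[...,2]<.06)&(abs(P[...,0]-.53)<.09)&(P[...,1]<.03)&(P[...,1]>-.2)&(im.min(-1)>110)
    p=P[m];print(" tube n",m.sum(),"z",np.percentile(p[:,2],[5,50,95]))
    r=cv2.minAreaRect(p[:,:2].astype(np.float32));print(" rect",r,cv2.boxPoints(r))
    print(" fit",cv2.fitLine(p[p[:,1]<-.03][:,:2].astype(np.float32),cv2.DIST_HUBER,0,.001,.001).ravel(), "ymax",np.percentile(p[:,1],[90,97,100]))
    p=p[p[:,1]<-.03];rr=p[:,2]>np.percentile(p[:,2],60);print(" top pts",p[rr].mean(0))
# seat & sleeve tri using color
E
```

```text
sleeve scene 97 circ [0.5322 0.329 ] 0.017 mean [0.5321 0.3302 0.0382] z pct [0.0348 0.0384 0.0414]
jigdisc scene 300 circ [0.5404 0.151 ] 0.0356 mean [0.5421 0.1543 0.0102] z pct [0.0072 0.0101 0.0133]
pin scene 28 circ [0.5388 0.1519] 0.0073 mean [0.5406 0.1525 0.0437] z pct [0.036  0.044  0.0507]
plug scene 55 circ [0.4402 0.3382] 0.0141 mean [0.4397 0.3381 0.038 ] z pct [0.0345 0.0381 0.0411]
spacer scene 95 circ [0.6037 0.3129] 0.0175 mean [0.6044 0.3154 0.038 ] z pct [0.0349 0.0382 0.041 ]
scene cover rect ((0.5355334877967834, -0.16525700688362122), (0.26421836018562317, 0.42790547013282776), 6.754304885864258) z 0.09289480479466383
 hatch ((0.5273140072822571, -0.07513009011745453), (0.17955420911312103, 0.19297829270362854), 7.236972808837891)
 tube n 149 z [0.0225 0.0269 0.0308]
 rect ((0.5339038372039795, -0.12843826413154602), (0.01677430421113968, 0.1434592753648758), 6.677662372589111) [[ 0.5172 -0.0582]
 [ 0.5339 -0.2007]
 [ 0.5506 -0.1987]
 [ 0.5339 -0.0562]]
 fit [ 0.1281 -0.9918  0.5336 -0.1132] ymax [-0.0722 -0.0641 -0.0575]
 top pts [ 0.5338 -0.1282  0.0294]
sleev
[... 373 characters left out ...]
0395 0.0466]
spacer top 66 circ [0.6028 0.3148] 0.0159 mean [0.6023 0.3137 0.0402] z pct [0.0355 0.0402 0.0451]
top cover rect ((0.5361975431442261, -0.16654430329799652), (0.2619866132736206, 0.42183834314346313), 6.914577960968018) z 0.09440639926640751
 hatch ((0.524173378944397, -0.07880660146474838), (0.183421328663826, 0.1924179047346115), 6.724428176879883)
 tube n 359 z [0.0226 0.0294 0.0414]
 rect ((0.5339287519454956, -0.10114717483520508), (0.05121021345257759, 0.17747671902179718), 17.798812866210938) [[ 0.4824 -0.0245]
 [ 0.5367 -0.1935]
 [ 0.5854 -0.1778]
 [ 0.5312 -0.0088]]
 fit [ 0.1332 -0.9911  0.5291 -0.1059] ymax [-0.0227 -0.0172 -0.0143]
 top pts [ 0.5286 -0.1034  0.0317]
```

>>> {"api": "move_arm", "payload": {"commands": [0, -1, 0, 0, 0, 0.825, 0.5, 0, -1, 0, 0, 0, 0.825, 0.5, 0, -1, 0, 0, 0, 0.825, 0.5, 0, -1, 0, 0, 0, 0.825, 0.5, 0, -1, 0, 0, 0, 0.825, 0.5, 0.5, -1, 0, 0, 0, 0, 0.5, 0.5, -1, 0, 0, 0, 0, 0.5, 0.5, -1, 0, 0, 0, 0, 0.5, 0.5, -1, 0, 0, 0, 0, 0.5, 0.5, -1, 0, 0, 0, 0, 0.5, 0.5, -1, 0, 0, 0, 0, 0.5, 0.5, -1, 0, 0, 0, 0, 0.5]}}

```text
time: 2.5
ee_pos: [0.2611, -0.3677, 0.2315]
orientation: [3.141, -0.0, -0.13]
force: [0.1, -0.6, 0.1]
opening: 0.0425
gripper_force: 0.0
```

>>> {"api": "move_arm", "payload": {"commands": [0.5, -1, 0, 0, 0, 0, 0.5, 0.5, -1, 0, 0, 0, 0, 0.5, 0.5, -1, 0, 0, 0, 0, 0.5, 0.5, -1, 0, 0, 0, 0, 0.5, 0.5, -1, 0, 0, 0, 0, 0.5, 0.5, -1, 0, 0, 0, 0, 0.5, 0.5, -1, 0, 0, 0, 0, 0.5, 0.5, -1, 0, 0, 0, 0, 0.5, 0.5, -1, 0, 0, 0, 0, 0.5, 0.5, -1, 0, 0, 0, 0, 0.5, 0.5, -1, 0, 0, 0, 0, 0.5, 0.5, -1, 0, 0, 0, 0, 0.5]}}

```text
time: 3.5
ee_pos: [0.4112, -0.1452, 0.2315]
orientation: [3.141, -0.0, -0.13]
force: [1.0, 0.6, 0.0]
opening: 0.0425
gripper_force: 0.0
```

>>> {"api": "move_arm", "payload": {"commands": [0.1, -1, 0, 0, 0, 0, 0.5, 0.1, -1, 0, 0, 0, 0, 0.5, 0.1, -1, 0, 0, 0, 0, 0.5, 0.1, -1, 0, 0, 0, 0, 0.5, 0.1, -1, 0, 0, 0, 0, 0.5, 0.1, -1, 0, 0, 0, 0, 0.5, 0.1, -1, 0, 0, 0, 0, 0.5, 0.1, -1, 0, 0, 0, 0, 0.5, 0.1, -1, 0, 0, 0, 0, 0.5, 0.1, -1, 0, 0, 0, 0, 0.5, 0.1, -1, 0, 0, 0, 0, 0.5, 0.1, -1, 0, 0, 0, 0, 0.5]}}

```text
time: 4.5
ee_pos: [0.4658, 0.0896, 0.2314]
orientation: [-3.142, -0.0, -0.13]
force: [-1.2, -0.2, -0.4]
opening: 0.0427
gripper_force: 0.0
```

>>> {"api": "move_arm", "payload": {"commands": [0.1, -1, 0, 0, 0, 0, 0.5, 0.1, -1, 0, 0, 0, 0, 0.5, 0.1, -1, 0, 0, 0, 0, 0.5, 0.1, -1, 0, 0, 0, 0, 0.5, 0.1, -1, 0, 0, 0, 0, 0.5, 0.1, -1, 0, 0, 0, 0, 0.5, 0.1, -1, 0, 0, 0, 0, 0.5, 0.1, -1, 0.2, 0, 0, 0, 0.5, 0.1, -1, 0.5, 0, 0, 0, 0.5, 0.1, -1, 1, 0, 0, 0, 0.5, 0, 0, 1, 0, 0, 0, 0.5, 0, 0, 0.5, 0, 0, 0, 0.5]}}

```text
time: 5.5
ee_pos: [0.5106, 0.2849, 0.165]
orientation: [3.141, 0.002, -0.129]
force: [0.6, 0.3, -0.7]
opening: 0.0423
gripper_force: 0.0
```

```bash
python3 - <<'E'
from workcell import get_obs
o=get_obs();print(o['time'],o['ee_pos'],o['orientation'],o['qpos'])
E
```

```text
5.5 [0.51055954 0.28492231 0.16502345] [ 3.14080768e+00  2.24232105e-03 -1.28704617e-01] [-0.111189    0.4808164  -0.58481626  1.7621151   0.30836712  0.99373378
 -2.51412698]
```

>>> {"api": "move_arm", "payload": {"commands": [0.14, -0.46, 0.8, 0, 0, 0, 0.5, 0.14, -0.46, 0.8, 0, 0, 0, 0.5, 0.14, -0.46, 0.8, 0, 0, 0, 0.5, 0.14, -0.46, 0.8, 0, 0, 0, 0.5, 0.14, -0.46, 0.8, 0, 0, 0, 0.5, 0, 0, 0, 0, 0, 0, 0.5, 0, 0, 0, 0, 0, 0, 0.5]}}

```text
time: 6.08
ee_pos: [0.5311, 0.3277, 0.0871]
orientation: [3.141, 0.001, -0.13]
force: [0.0, -0.1, 0.2]
opening: 0.0429
gripper_force: 0.0
```

```bash
python3 - <<'E'
from h import *
print(get_obs()['ee_pos'])
im,d=optics.get_image("scene");a=cv2.resize(im[220:360,260:420,::-1],(640,560),interpolation=cv2.INTER_CUBIC);cv2.imwrite("pics/s2.png",a)
im,d=optics.get_image("top");b=cv2.resize(im[160:300,130:270,::-1],(560,560),interpolation=cv2.INTER_CUBIC);cv2.imwrite("pics/t2.png",b)
cv2.imwrite("pics/c2.png",cv2.resize(np.hstack([a,b]),(800,374)))
E
```

```text
[0.53109338 0.32766661 0.08713664]
```

View pics/c2.png

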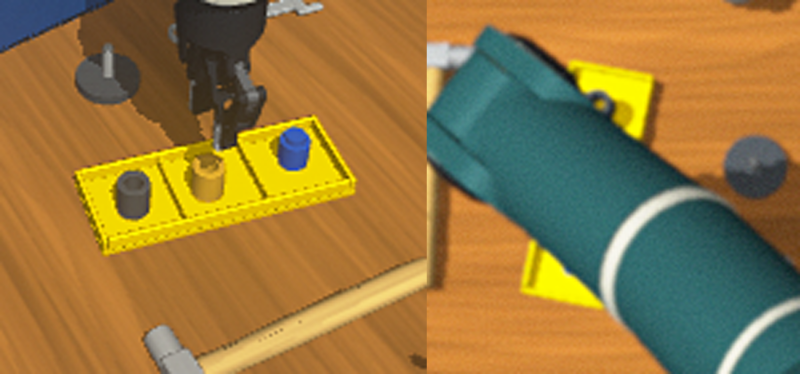

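The crop shows the open fingers just above the sleeve, with the front fingertip at about (225,145). I'll check that against the projection.

```bash
python3 - <<'E'
from h import *
i=optics.camera_info("scene");V=np.array(i["view"])
def pj(p):
    c=V[:3,:3]@np.array(p)+V[:3,3];r=cv2.projectPoints(np.array([[c[0],-c[1],-c[2]]]),np.zeros(3),np.zeros(3),np.array(i["K"]),np.array(i["dist"]))[0].ravel()
    s=4*374/560
    return ((r-[260,220])*s).round(0)
print("sleeve top",pj([.531,.329,.041]),"tips +y",pj([.534,.327+.021,.093]),pj([.536,.327+.036,.093]),"-y",pj([.528,.327-.021,.093]))
E
```

```text
sleeve top [208. 162.] tips +y [220. 138.] [228. 149.] -y [200. 106.]
```

>>> {"api": "move_arm", "payload": {"commands": [0, -0.06, 0.8, 0, 0, 0, 0.5, 0, 0, 0.8, 0, 0, 0, 0.5, 0, 0, 0.7, 0, 0, 0, 0.5, 0, 0, 0.6, 0, 0, 0, 0.5, 0, 0, 0.65, 0, 0, 0, 0.5, 0, 0, 0, 0, 0, 0, 0.5, 0, 0, 0, 0, 0, 0, 0.8, 0, 0, 0, 0, 0, 0, 0.8, 0, 0, 0, 0, 0, 0, 0.8, 0, 0, 0, 0, 0, 0, 0.8, 0, 0, 0, 0, 0, 0, 0.8, 0, 0, 0, 0, 0, 0, 0.8], "force": 50}}

```text
time: 7.18
ee_pos: [0.5316, 0.3294, 0.0166]
orientation: [-3.141, -0.0, -0.13]
force: [0.2, -0.3, -0.7]
opening: 0.0308
gripper_force: 49.4
```

>>> {"api": "move_arm", "payload": {"commands": [0, 0, -0.5, 0, 0, 0, 0.8, 0, 0, -0.9, 0, 0, 0, 0.8, 0, 0, -0.9, 0, 0, 0, 0.8, 0, 0, -0.9, 0, 0, 0, 0.8, 0, 0, -0.9, 0, 0, 0, 0.8, 0.15, 0.8, 0, 0, 0, 0, 0.8, 0.15, 0.8, 0, 0, 0, 0, 0.8, 0.15, 0.8, 0, 0, 0, 0, 0.8, 0.15, 0.8, 0, 0, 0, 0, 0.8, 0.15, 0.8, 0, 0, 0, 0, 0.8, 0.15, 0.8, 0, 0, 0, 0, 0.8, 0.15, 0.8, 0, 0, 0, 0, 0.8]}}

```text
time: 8.18
ee_pos: [0.5378, 0.2149, 0.0991]
orientation: [-3.141, -0.001, -0.13]
force: [-1.6, 0.7, 0.8]
opening: 0.0308
gripper_force: 49.5
```

>>> {"api": "move_arm", "payload": {"commands": [0.15, 0.8, 0, 0, 0, 0, 0.8, 0.15, 0.8, 0, 0, 0, 0, 0.8, 0.15, 0.8, 0, 0, 0, 0, 0.8, 0.06, 0.77, 0, 0, 0, 0, 0.8, 0, 0, 0, 0, 0, 0, 0.8, 0, 0, 0, 0, 0, 0, 0.8, 0, 0, 0, 0, 0, 0, 0.8]}}

```text
time: 8.77
ee_pos: [0.5397, 0.1521, 0.0989]
orientation: [-3.141, -0.001, -0.13]
force: [-0.3, 0.8, -0.3]
opening: 0.0304
gripper_force: 49.6
```

```bash
python3 - <<'E'
from h import *
np.set_printoptions(precision=4,suppress=True)
o=get_obs();print(o['ee_pos'],o['opening'])
im,d=optics.get_image("scene")
cv2.imwrite("pics/s3.png",cv2.resize(im[170:300,220:380,::-1],(738,600),interpolation=cv2.INTER_CUBIC))
P=cloud("scene",d);h=cv2.cvtColor(im,cv2.COLOR_RGB2HSV).astype(int)
# brass
e=o['ee_pos']
m=(np.linalg.norm(P-e-[0,0,.01],axis=-1)<.04)&(h[...,0]>8)&(h[...,0]<35)&(h[...,1]>90)&(h[...,2]>60)
print(m.sum(),P[m].min(0),P[m].max(0),P[m].mean(0)); r,c=np.where(m);print(r.min(),r.max(),c.min(),c.max())
m=(np.hypot(P[...,0]-.54,P[...,1]-.151)<.02)&(P[...,2]>.02)&(P[...,2]<.06);print("pin",m.sum(),P[m].mean(0),P[m][:,2].max())
E
```

```text
[0.5397 0.1521 0.0989] 0.030387323698902624
84 [0.5334 0.1368 0.0844] [0.557  0.1776 0.1254] [0.5504 0.1572 0.1073]
214 231 295 307
pin 45 [0.541  0.1528 0.0378] 0.05325846573212178
```

View pics/s3.png

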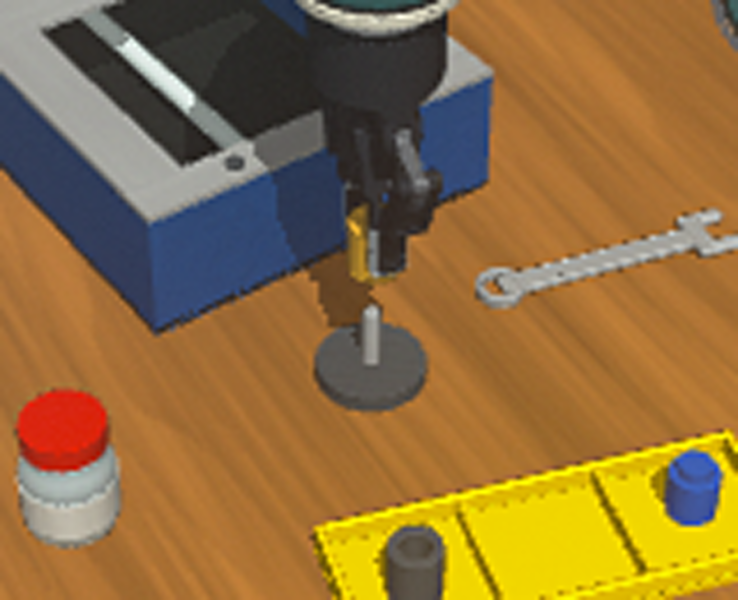

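The sleeve is held above the pin: it spans crop columns 348–402, and the pin is at column 371. I'll quantify the offset by projecting silhouettes.

```bash
python3 - <<'E'
from h import *
i=optics.camera_info("scene");V=np.array(i["view"])
def pj(P):
    c=(V[:3,:3]@np.array(P).T).T+V[:3,3];return cv2.projectPoints(c*[1,-1,-1],np.zeros(3),np.zeros(3),np.array(i["K"]),np.array(i["dist"]))[0][:,0]
im,d=optics.get_image("scene")
t=np.linspace(0,6.283,60)
def cyl(x,y,r,z0,z1):
    q=pj([[x+r*np.cos(a),y+r*np.sin(a),z] for a in t for z in(z0,z1)]);return q.min(0),q.max(0)
print("sleeve model",cyl(.5393,.151,.016,.0873,.1233)); print("pin model",cyl(.5393,.151,.006,.012,.045))
for r in range(222,234,2):print(r,[tuple(im[r,c]) for c in range(292,312)] if r in(224,230) else '')
g=im.astype(int).sum(-1)
for r in(240,242,244,246):print(r,g[r,294:308])
print(g[222:240,300], [tuple(im[r,300]) for r in range(226,236)])
E
```

```text
sleeve model (array([294.26576124, 212.38445511]), array([306.40029625, 230.48613238]))
pin model (array([297.9705025 , 236.75556407]), array([302.37471703, 248.50840595]))
222 
224 [(np.uint8(47), np.uint8(46), np.uint8(57)), (np.uint8(70), np.uint8(58), np.uint8(48)), (np.uint8(69), np.uint8(50), np.uint8(34)), (np.uint8(103), np.uint8(75), np.uint8(34)), (np.uint8(140), np.uint8(105), np.uint8(37)), (np.uint8(158), np.uint8(120), np.uint8(43)), (np.uint8(177), np.uint8(133), np.uint8(41)), (np.uint8(130), np.uint8(101), np.uint8(49)), (np.uint8(97), np.uint8(95), np.uint8(94)), (np.uint8(113), np.uint8(114), np.uint8(112)), (np.uint8(57), np.uint8(50), np.uint8(45)), (np.uint8(49), np.uint8(40), np.uint8(34)), (np.uint8(51), np.uint8(42), np.uint8(36)), (np.uint8(51), np.uint8(42), np.uint8(37)), (np.uint8(51), np.uint8(42), np.uint8(36)), (np.uint8(40), np.uint8(33), np.uint8(31)), (np.uint8(150), np.uint8(108), np.uint8(66)), (np.uint8(163), np.uint8(108), np.uint8(54)), (np.uint8(160), np.uint8(105), np.uint8(48)), (np.uint8(178), np.uint8(117), np.uint8(56))]
226 
228 
230 [(n
[... 994 characters left out ...]
 159 245 400 454 451 298 264 265 267 267 268]
244 [266 265 262 175 248 398 450 449 285 260 260 261 264 269]
246 [256 259 259 257 255 396 447 436 278 260 262 264 260 267]
[372 305 286 367 368 362 367 380 272 255 193 341 200 196 441 523 534 452] [(np.uint8(121), np.uint8(125), np.uint8(122)), (np.uint8(119), np.uint8(122), np.uint8(121)), (np.uint8(121), np.uint8(124), np.uint8(122)), (np.uint8(152), np.uint8(133), np.uint8(95)), (np.uint8(137), np.uint8(102), np.uint8(33)), (np.uint8(126), np.uint8(93), np.uint8(36)), (np.uint8(96), np.uint8(64), np.uint8(33)), (np.uint8(175), np.uint8(115), np.uint8(51)), (np.uint8(98), np.uint8(67), np.uint8(35)), (np.uint8(99), np.uint8(65), np.uint8(32))]
```

>>> {"api": "move_arm", "payload": {"commands": [0.03, 0.06, 0.4, 0, 0, 0, 0.8, 0, 0, 0.5, 0, 0, 0, 0.8, 0, 0, 0.4, 0, 0, 0, 0.8, 0, 0, 0.4, 0, 0, 0, 0.8, 0, 0, 0.3, 0, 0, 0, 0.8, 0, 0, 0.2, 0, 0, 0, 0.8, 0, 0, 0.2, 0, 0, 0, 0.8, 0, 0, 0, 0, 0, 0, 0.8]}}

```text
time: 9.53
ee_pos: [0.5398, 0.1501, 0.0495]
orientation: [3.141, 0.001, -0.13]
force: [0.3, 0.9, -1.0]
opening: 0.0308
gripper_force: 49.6
```

>>> {"api": "move_arm", "payload": {"commands": [0, 0, 0.3, 0, 0, 0, 0.8, 0, 0, 0.3, 0, 0, 0, 0.8, 0, 0, 0.3, 0, 0, 0, 0.8, 0, 0, 0.2, 0, 0, 0, 0.8, 0, 0, 0.12, 0, 0, 0, 0.8, 0, 0, 0, 0, 0, 0, 0.8]}}

```text
time: 10.03
ee_pos: [0.5397, 0.1501, 0.0253]
orientation: [3.141, 0.001, -0.13]
force: [-0.8, 0.4, -0.9]
opening: 0.0308
gripper_force: 49.6
```

>>> {"api": "move_arm", "payload": {"commands": [0, 0, 0.05, 0, 0, 0, 0.8, 0, 0, 0, 0, 0, 0, 0.8, 0, 0, 0, 0, 0, 0, 0.5, 0, 0, 0, 0, 0, 0, 0.5, 0, 0, 0, 0, 0, 0, 0.5, 0, 0, 0, 0, 0, 0, 0.5, 0, 0, -0.3, 0, 0, 0, 0.5, 0, 0, -0.5, 0, 0, 0, 0.5, 0, 0, -1, 0, 0, 0, 0.5, 0, 0, -1, 0, 0, 0, 0.5, 0, 0, -1, 0, 0, 0, 0.5, 0, 0, -1, 0, 0, 0, 0.5]}}

```text
time: 11.03
ee_pos: [0.54, 0.1502, 0.1229]
orientation: [-3.141, -0.0, -0.13]
force: [0.1, -0.0, -0.4]
opening: 0.0424
gripper_force: 0.0
```

```bash
python3 - <<'E'
from h import *
np.set_printoptions(precision=4,suppress=True)
o=get_obs();print(o['ee_pos'],o['qpos'])
im,d=optics.get_image("scene")
cv2.imwrite("pics/s4.png",cv2.resize(im[190:290,240:360,::-1],(720,600),interpolation=cv2.INTER_CUBIC))
P=cloud("scene",d)
m=(np.hypot(P[...,0]-.54,P[...,1]-.151)<.03)&(P[...,2]>.03)&(P[...,2]<.06);print(m.sum(),np.percentile(P[m][:,2],[50,90,98]),P[m].mean(0))
E
```

```text
[0.54   0.1502 0.1229] [ 0.1151  0.4918 -0.5599  1.8556  0.3295  0.8866 -2.3031]
115 [0.0444 0.048  0.0514] [0.543  0.1565 0.0428]
```

View pics/s4.png

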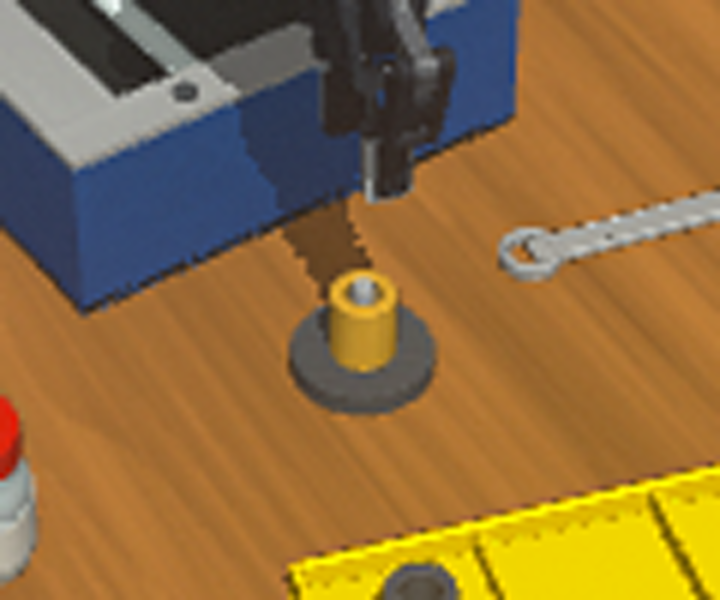

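The sleeve is home on the disc, its rim about level with the pin tip at (362,290) in the crop. Next I'll measure the tube end and plan a 2D extraction path.

```bash
cat > plan.py <<'E'
import numpy as np
# 2D tank frame (s=y,z) mm. tube pose = grasp point on axis (y,z), th; L=dist grasp to end b, La=to end a
def check(y,z,th,L,La,lip=19):
    c,s=np.cos(th),np.sin(th);u=np.array([c,s]);n=np.array([-s,c])
    g=np.array([y,z])
    def box(a0,a1,b0,b1):
        A=np.concatenate([np.stack([np.linspace(a0,a1,60),np.full(60,b)],1) for b in(b0,b1)]+[np.stack([np.full(30,a),np.linspace(b0,b1,30)],1) for a in(a0,a1)])
        return g+A[:,:1]*u+A[:,1:]*n
    P=np.vstack([box(-L,La,-8,8),box(-L,-L+12,-17,17),box(La-12,La,-17,17)])
    G=np.vstack([box(-11,11,-lip,54),box(-45,45,54,200)])
    def d(P):
        y,z=P.T
        def rect(y0,y1,z0,z1):
            dy=np.maximum(np.maximum(y0-y,y-y1),0);dz=np.maximum(np.maximum(z0-z,z-z1),0);r=np.hypot(dy,dz)
            return np.where(r>0,r,-np.minimum(np.minimum(y-y0,y1-y),np.minimum(z-z0,z1-z)))
        return min(rect(-210,-5,90,95).min(),rect(180,210,90,95).min(),(z-6).min(),rect(202,210,0,95).min(),rect(-210,-202,0,95).min())
    return d(P),d(G)
E
python3 - <<'E'
from h import *
np.set_printoptions(precision=4,suppress=True)
im=cv2.imread("pics/top0.png");yaw=.12;tc=np.array([.536,-.166])
# block edges along tube at z=.04 and tube end: intensity profile in the top image
g=im.min(-1).astype(int)
for r in range(218,238,2):print(r,g[r,306:326])
R=np.array([[np.cos(yaw),-np.sin(yaw)],[np.sin(yaw),np.cos(yaw)]])
def loc(p):return (p[:2]-tc)@R*1000
for rc in((222,311.5),(234,311.5),(228,311.5),(228,318)):
    for z in(.04,.023):print(rc,z,atz("top",*rc,z),loc(atz("top",*rc,z)))
print("tube pt",loc(np.array([.5295,-.1034])))
for cc in (330,345,360,368):
    col=g[200:250,cc];i=np.where(col>110)[0]+200;print(cc,i.min(),i.max(),loc(atz("top",(i.min()+i.max())/2,cc,.028)))
E
```

```text
218 [18 16 12 12 15 23  7  8 11 12 10 20 24 35 29 25 30 22 34 30]
220 [15 23 18 26 21 16 19 26 35 39 21 21 23 29 32 31 31 26 31 23]
222 [ 13  19  11  13  24  64 128 170 189 169  97  24  14  16  26  20  19  23
  24  24]
224 [ 20  17  24   7  37 100 176 232 246 221 137  52  56  69  79  87 106 129
 132 143]
226 [ 14  21  17  16  36  70 121 191 237 232 180 165 198 215 217 224 228 232
 235 235]
228 [ 15   9  20  12  12  38 105 185 238 236 212 193 217 234 234 234 231 229
 227 219]
230 [ 19  20  16  13  15  36 107 186 237 241 214 155 131 151 154 148 144 129
 107 101]
232 [ 14  19  14  16  15  35  88 140 202 240 217 139  51  29  26  16  17  24
  17  22]
234 [ 16  17  15  12  13  21  53  95 130 149 127  73  22   8  16   9  18  22
  29  34]
236 [21 11 13 15 10 13 19 27 31 24 24 20 15 13 12 17 22 19 34 36]
(222, 311.5) 0.04 [ 0.5351 -0.0132  0.04  ] [ 17.3524 151.7783]
(222, 311.5) 0.023 [ 0.5371 -0.0141  0.023 ] [ 19.3107 150.659 ]
(234, 311.5) 0.04 [ 0.5019 -0.0128  0.04  ] [-15.5531 156.1374]
(234, 311.5) 0.023 [ 0.5036 -0.0137  0.023 ] [-13.9771 155.0687]
(228, 311.5) 0.04 [ 0.5184 -0.013   0.04  ] [  0.8768 153.9624]
(228, 311.5) 0.023 [ 0.5203 -0.0139  0.023 ] [  2.6437 152.8685]
(228, 318) 0.04 [ 0.5183 -0.0309  0.04  ] [ -1.3694 136.2077]
(228, 318) 0.023 [ 0.5202 -0.032   0.023 ] [  0.3714 134.9076]
tube pt [ 1.0407 62.9279]
330 223 229 [  1.2002 101.4404]
345 221 227 [ 1.4793 59.1685]
360 220 225 [ 0.3535 16.8993]
368 218 224 [ 1.6908 -6.0213]
```

```bash
cat > dp.py <<'E'
from plan import *
import heapq
L,La=247,53
ys=np.arange(60,241,5);zs=np.arange(23,339,5);ths=np.radians(np.arange(0,37,3))
from functools import lru_cache
@lru_cache(None)
def cl(i,j,k):return min(check(ys[i],zs[j],ths[k],L,La,15))
s=(8,0,0);pq=[(0,s,None)];par={}
while pq:
    c,n,p=heapq.heappop(pq)
    if n in par:continue
    par[n]=p
    i,j,k=n
    if zs[j]-L*np.sin(ths[k])-17>155 and k>=0:break
    for di in(-1,0,1):
        for dj in(-1,0,1):
            for dk in(-1,0,1):
                m=(i+di,j+dj,k+dk)
                if (di or dj or dk) and 0<=m[0]<len(ys) and 0<=m[1]<len(zs) and 0<=m[2]<len(ths) and m not in par:
                    d=cl(*m)
                    if d<(.5 if m[1]<3 else 6):continue
                    heapq.heappush(pq,(c+np.sqrt(di*di+dj*dj+dk*dk)*(1+ (12/max(d,1))**2),m,n))
path=[]
while n:path.append(n);n=par[n]
for i,j,k in path[::-1]:print(ys[i],zs[j],round(np.degrees(ths[k])),round(cl(i,j,k),1),end=" | ")
E
time python3 dp.py; python3 - <<'E'
import sys;sys.path.insert(0,'.')
from plan import *
print([check(100,23,0,247,53,15),check(100,35,0,247,53,15)])
E
```

```text
100 23 0 0.0 | 100 28 0 5.0 | 100 33 0 10.0 | 100 38 0 15.0 | 100 43 0 20.0 | 100 48 0 25.0 | 100 53 0 20.0 | 105 58 3 22.1 | 105 63 3 22.3 | 105 68 6 19.3 | 105 73 6 20.5 | 110 78 9 16.6 | 110 83 9 17.1 | 110 88 12 14.0 | 110 93 12 13.1 | 110 98 15 11.7 | 115 103 15 10.5 | 120 108 18 9.5 | 125 113 18 10.3 | 130 113 18 11.8 | 135 113 18 13.4 | 140 113 18 14.5 | 145 113 18 14.5 | 150 113 18 14.5 | 155 118 18 14.8 | 160 123 21 12.6 | 165 128 21 17.5 | 170 128 21 17.6 | 175 128 21 17.6 | 180 133 21 18.3 | 185 133 21 20.0 | 190 138 21 17.2 | 195 143 24 21.0 | 200 148 24 22.1 | 205 153 27 19.7 | 210 158 27 23.5 | 215 163 27 18.8 | 220 168 30 23.8 | 225 173 30 26.1 | 230 178 30 24.3 | 235 183 30 23.6 | 240 188 27 17.2 | 240 193 24 16.7 | 240 198 21 18.6 | 240 198 18 18.6 | 240 198 15 25.1 | 240 198 12 35.7 | 240 198 9 47.7 | 240 198 6 60.3 | [(np.float64(0.0), np.float64(2.0)), (np.float64(12.0), np.float64(14.0))]
real	0m7.711s
user	0m7.904s
sys	0m0.059s
```

>>> {"api": "move_arm", "payload": {"commands": [0, 0, -1, 0, 0, 0, 0.4, 0, 0.3, -1, 0, 0, 0, 0.4, 0.1, 1, 0, 0, 0, 0, 0.4, 0.1, 1, 0, 0, 0, 0, 0.4, 0.1, 1, 0, 0, 0, 0, 0.4, 0.1, 1, 0, 0, 0, 0, 0.4, 0.1, 1, 0, 0, 0, 0, 0.4, 0.1, 1, 0, 0, 0, 0, 0.4, 0.06, 1, 0, 0, 0, 0, 0.4, 0, 1, 0, 0, 0, 0, 0.4, 0, 1, 0, 0, 0, 0, 0.4, 0, 1, 0, 0, 0, 0, 0.4]}}

```text
time: 12.08
ee_pos: [0.5263, -0.0567, 0.1617]
orientation: [-3.142, -0.001, -0.13]
force: [0.3, 0.3, 0.5]
opening: 0.0513
gripper_force: 0.0
```

>>> {"api": "move_arm", "payload": {"commands": [0, 0.3, 0, 0, 0, -0.8, 0.4, 0, 0.2, 0, 0, 0, -0.966, 0.4, 0, 0, 0, 0, 0, -0.966, 0.4, 0, 0, 0, 0, 0, -0.966, 0.4, 0, 0, 0, 0, 0, -0.966, 0.4, 0, 0, 0, 0, 0, -0.966, 0.4, 0, 0, 0, 0, 0, -0.966, 0.4, 0, 0, 0, 0, 0, -0.966, 0.4, 0, 0, 0, 0, 0, -0.966, 0.4, 0, 0, 0, 0, 0, -0.966, 0.4, 0, 0, 0, 0, 0, -0.966, 0.4, 0, 0, 0, 0, 0, -0.966, 0.4]}}

```text
time: 13.08
ee_pos: [0.5255, -0.0658, 0.1617]
orientation: [3.141, 0.0, 1.072]
force: [0.4, -0.4, 1.0]
opening: 0.0511
gripper_force: 0.0
```

>>> {"api": "move_arm", "payload": {"commands": [0, 0, 0, 0, 0, -0.966, 0.4, 0, 0, 0, 0, 0, -0.966, 0.4, 0, 0, 0, 0, 0, -0.966, 0.4, 0, 0, 0, 0, 0, -0.966, 0.4, 0, 0, 0, 0, 0, -0.966, 0.4, 0, 0, 0, 0, 0, -0.966, 0.4, 0, 0, 0, 0, 0, 0, 0.4, 0, 0, 0, 0, 0, 0, 0.4]}}

```text
time: 13.75
ee_pos: [0.5255, -0.0659, 0.1613]
orientation: [3.141, 0.0, 1.67]
force: [-1.1, -0.0, 0.1]
opening: 0.0513
gripper_force: 0.0
```

>>> {"api": "move_arm", "payload": {"commands": [0, 0, 1, 0, 0, -0.2, 0.4, 0, 0, 1, 0, 0, 0, 0.4, 0, 0, 1, 0, 0, 0, 0.4, 0, 0, 1, 0, 0, 0, 0.4, 0, 0, 1, 0, 0, 0, 0.4, 0, 0, 1, 0, 0, 0, 0.4, 0, 0, 0.8, 0, 0, 0, 0.4, 0, 0, 0.4, 0, 0, 0, 0.4, 0, 0, 0.2, 0, 0, 0, 0.4, 0, 0, 0.1, 0, 0, 0, 0.4, 0, 0, 0, 0, 0, 0, 0.4]}}

```text
time: 14.67
ee_pos: [0.5258, -0.0658, 0.0113]
orientation: [3.141, 0.0, 1.693]
force: [1.0, -0.2, 0.2]
opening: 0.0516
gripper_force: 0.0
```

>>> {"api": "move_arm", "payload": {"commands": [0, 0, 0.1, 0, 0, 0, 0.4, 0, 0, 0, 0, 0, 0, 1, 0, 0, 0, 0, 0, 0, 1, 0, 0, 0, 0, 0, 0, 1, 0, 0, 0, 0, 0, 0, 1, 0, 0, 0, 0, 0, 0, 1, 0, 0, 0, 0, 0, 0, 1, 0, 0, 0, 0, 0, 0, 1, 0, 0, 0, 0, 0, 0, 1], "force": 100}}

```text
time: 15.42
ee_pos: [0.5256, -0.0659, 0.0095]
orientation: [3.141, 0.001, 1.694]
force: [-3.1, 0.6, 11.4]
opening: 0.0129
gripper_force: 97.6
```

>>> {"api": "move_arm", "payload": {"commands": [0, 0, -0.1, 0, 0, 0, 1, 0, 0, -0.15, 0, 0, 0, 1, 0, 0, 0, 0, 0, 0, 1, 0, 0, 0, 0, 0, 0, 1]}}

```text
time: 15.75
ee_pos: [0.5255, -0.0658, 0.014]
orientation: [3.141, -0.0, 1.694]
force: [0.1, -1.0, -2.1]
opening: 0.0128
gripper_force: 97.6
```

```bash
python3 - <<'E'
from h import *
np.set_printoptions(precision=3,suppress=True)
o=get_obs();print(o['ee_pos'],o['force'],o['moment'],o['opening'])
im,d=optics.get_image("scene")
cv2.imwrite("pics/s5.png",cv2.resize(im[120:260,180:340,::-1],(686,600),interpolation=cv2.INTER_CUBIC))
E
```

```text
[ 0.526 -0.066  0.014] [ 0.143 -0.966 -2.113] [ 0.1    0.025 -0.018] 0.01276656100020298
```

View pics/s5.png

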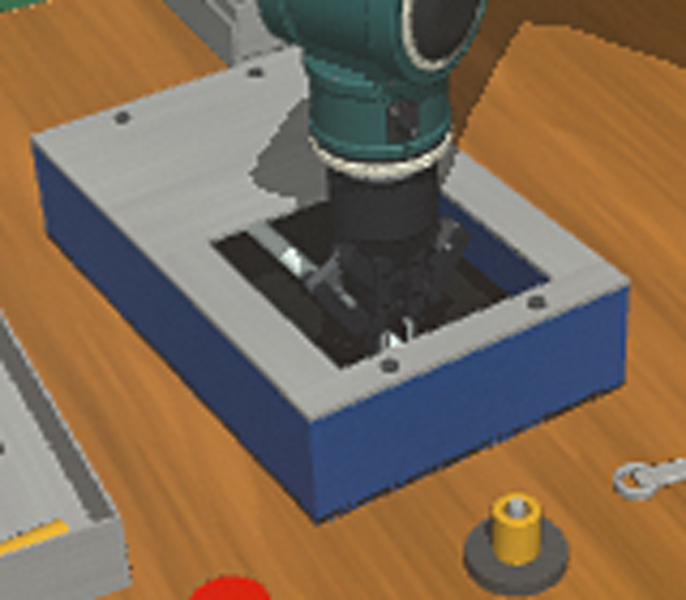

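The tube is in the grip, with end a's block visible at (397,333), and the sleeve is still home on the jig. I'll lift it level and check for droop.

>>> {"api": "move_arm", "payload": {"commands": [0, 0, -0.3, 0, 0, 0, 1, 0, 0, -0.4, 0, 0, 0, 1, 0, 0, -0.4, 0, 0, 0, 1, 0, 0, 0, 0, 0, 0, 1, 0, 0, 0, 0, 0, 0, 1]}}

```text
time: 16.22
ee_pos: [0.5258, -0.066, 0.0366]
orientation: [3.141, 0.0, 1.694]
force: [-0.5, 0.3, -1.5]
opening: 0.0132
gripper_force: 97.7
```

```bash
cat > tb.py <<'E'
from h import *
np.set_printoptions(precision=3,suppress=True)
o=get_obs();print(o['ee_pos'],o['orientation'],o['force'],o['moment'],o['opening'])
yaw=.12;R=np.array([[np.cos(yaw),-np.sin(yaw)],[np.sin(yaw),np.cos(yaw)]]);tc=np.array([.536,-.166])
for cam in("scene","top"):
    im,d=optics.get_image(cam);P=cloud(cam,d).copy();L=(P[...,:2]-tc)@R*1000;z=P[...,2]*1000
    g=im.min(-1)
    m=(abs(L[...,0]-1)<20)&(g>110)&(L[...,1]>-5)&(L[...,1]<175)&(z>8)&(z<85)
    for y0 in range(-5,175,15):
        k=m&(L[...,1]>y0)&(L[...,1]<=y0+15)
        if k.sum()>2:print(cam,y0,k.sum(),L[k].mean(0),np.percentile(z[k],[10,50,90]))
E
python3 tb.py
```

```text
[ 0.526 -0.066  0.037] [3.141 0.    1.694] [-0.523  0.342 -1.455] [0.127 0.044 0.013] 0.013194436110025966
scene 100 19 [  3.732 111.205] [48.571 56.609 68.414]
scene 115 23 [  4.772 119.82 ] [48.825 54.349 59.714]
scene 130 6 [ -0.009 140.828] [62.457 63.911 65.281]
scene 145 13 [  4.538 147.213] [65.008 66.144 68.05 ]
top 130 16 [ -7.531 142.917] [56.708 67.737 71.264]
top 145 41 [ -0.07  149.573] [49.498 65.012 68.177]
```

```bash
cat > rows.py <<'E'
import numpy as np
from plan import check
W=[(100,50,0,0),(110,88,12,6),(120,108,18,4),(150,113,18,4),(160,123,21,2),(190,136,21,4),(220,168,30,5),(235,183,30,3),(240,310,30,9)]
def tcp(y,z,t):t=np.radians(t);return np.array([y,z])-13.5*np.array([-np.sin(t),np.cos(t)])
p=W[0][:3];mn=99
for w in W[1:]:
    q=np.array(w[:3],float);a=np.array(p,float)
    print("->",w, end=": ")
    for k in range(w[3]):
        s,e=a+(q-a)*k/w[3],a+(q-a)*(k+1)/w[3]
        d=tcp(*e)-tcp(*s);t=np.radians(s[2])
        u=np.array([np.cos(t),np.sin(t)]);n=np.array([-u[1],u[0]])
        mn=min(mn,*check(e[0],e[1],np.radians(e[2]),247,53,15))
        print((round(d@u/20,2),round(-d@n/20,2),round((e[2]-s[2])/6,2)),end=" ")
    print("clear",round(mn,1));p=w[:3]
E
python3 rows.py
```

```text
-> (110, 88, 12, 6): (np.float64(0.11), np.float64(-0.32), np.float64(0.33)) (np.float64(0.12), np.float64(-0.31), np.float64(0.33)) (np.float64(0.13), np.float64(-0.31), np.float64(0.33)) (np.float64(0.14), np.float64(-0.31), np.float64(0.33)) (np.float64(0.15), np.float64(-0.3), np.float64(0.33)) (np.float64(0.16), np.float64(-0.3), np.float64(0.33)) clear 14.0
-> (120, 108, 18, 4): (np.float64(0.19), np.float64(-0.22), np.float64(0.25)) (np.float64(0.2), np.float64(-0.21), np.float64(0.25)) (np.float64(0.2), np.float64(-0.21), np.float64(0.25)) (np.float64(0.21), np.float64(-0.2), np.float64(0.25)) clear 9.4
-> (150, 113, 18, 4): (np.float64(0.38), np.float64(0.06), np.float64(0.0)) (np.float64(0.38), np.float64(0.06), np.float64(0.0)) (np.float64(0.38), np.float64(0.06), np.float64(0.0)) (np.float64(0.38), np.float64(0.06), np.float64(0.0)) clear 9.4
-> (160, 123, 21, 2): (np.float64(0.33), np.float64(-0.16), np.float64(0.25)) (np.float64(0.34), np.float64(-0.15), np.float64(0.25)) clear 9.4
-> (190, 136, 21, 4): (np.float64(0.41), np.float64(-0.02), np.float64(0.0)) (np.float64(
[... 484 characters left out ...]
30, 3): (np.float64(0.34), np.float64(-0.09), np.float64(0.0)) (np.float64(0.34), np.float64(-0.09), np.float64(0.0)) (np.float64(0.34), np.float64(-0.09), np.float64(0.0)) clear 9.4
-> (240, 310, 30, 9): (np.float64(0.38), np.float64(-0.6), np.float64(0.0)) (np.float64(0.38), np.float64(-0.6), np.float64(0.0)) (np.float64(0.38), np.float64(-0.6), np.float64(0.0)) (np.float64(0.38), np.float64(-0.6), np.float64(0.0)) (np.float64(0.38), np.float64(-0.6), np.float64(0.0)) (np.float64(0.38), np.float64(-0.6), np.float64(0.0)) (np.float64(0.38), np.float64(-0.6), np.float64(0.0)) (np.float64(0.38), np.float64(-0.6), np.float64(0.0)) (np.float64(0.38), np.float64(-0.6), np.float64(0.0)) clear 9.4
```

>>> {"api": "move_arm", "payload": {"commands": [0.11, 0, -0.32, 0, 0.33, 0, 1, 0.12, 0, -0.31, 0, 0.33, 0, 1, 0.13, 0, -0.31, 0, 0.33, 0, 1, 0.14, 0, -0.31, 0, 0.33, 0, 1, 0.15, 0, -0.3, 0, 0.34, 0, 1, 0.16, 0, -0.3, 0, 0.34, 0, 1, 0, 0, 0, 0, 0, 0, 1, 0, 0, 0, 0, 0, 0, 1]}}

```text
time: 16.98
ee_pos: [0.5238, -0.0534, 0.0738]
orientation: [-3.141, -0.209, 1.693]
force: [1.0, 0.9, -1.2]
opening: 0.013
gripper_force: 97.6
```

```bash
cat > st.py <<'E'
from h import *
np.set_printoptions(precision=3,suppress=True)
o=get_obs();R=Ro.from_euler('xyz',o['orientation']).as_matrix()
g=o['ee_pos']-R[:,2]*.0135;th=np.degrees(np.arcsin(R[2,0]))
yaw=.12;Rt=np.array([[np.cos(yaw),-np.sin(yaw)],[np.sin(yaw),np.cos(yaw)]]);l=(g[:2]-[.536,-.166])@Rt*1000
from plan import check
print("local",l,g[2]*1000,"th",th,"roll-ish",np.degrees(np.arcsin(R[2,1])),"clear",check(l[1],g[2]*1000,np.radians(th),247,53,15),o['force'],o['moment'],o['opening'],o['qpos'])
E
python3 st.py
```

```text
local [  1.333 110.447] 86.96886701140735 th 11.97494169458686 roll-ish -0.016857435655771365 clear (np.float64(13.090295671420595), np.float64(57.67973145668323)) [ 0.999  0.855 -1.194] [-0.146  0.01  -0.03 ] 0.01295558539297867 [ 0.872  0.698 -0.936  1.916  0.454  0.859 -0.137]
```

>>> {"api": "move_arm", "payload": {"commands": [0.19, 0, -0.22, 0, 0.25, 0, 1, 0.2, 0, -0.21, 0, 0.25, 0, 1, 0.2, 0, -0.21, 0, 0.25, 0, 1, 0.21, 0, -0.2, 0, 0.25, 0, 1, 0.38, 0, 0.06, 0, 0, 0, 1, 0.38, 0, 0.06, 0, 0, 0, 1, 0.38, 0, 0.06, 0, 0, 0, 1, 0.38, 0, 0.06, 0, 0, 0, 1, 0, 0, 0, 0, 0, 0, 1, 0, 0, 0, 0, 0, 0, 1]}}

```text
time: 17.82
ee_pos: [0.5186, -0.0108, 0.0994]
orientation: [3.142, -0.314, 1.696]
force: [0.5, -0.2, -1.3]
opening: 0.0124
gripper_force: 97.7
```

```bash
python3 st.py; python3 - <<'E'
from h import *
im,d=optics.get_image("scene")
cv2.imwrite("pics/s6.png",cv2.resize(im[90:250,160:360,::-1],(750,600),interpolation=cv2.INTER_CUBIC))
E
```

```text
local [  1.343 152.011] 112.2144945384305 th 17.970992614056822 roll-ish 0.0049607108632770324 clear (np.float64(13.693830056477225), np.float64(14.371874477327228)) [ 0.491 -0.211 -1.345] [-0.311 -0.052 -0.008] 0.012417121581612588 [ 0.909  0.703 -1.02   1.916  0.356  0.885 -0.109]
```

View pics/s6.png

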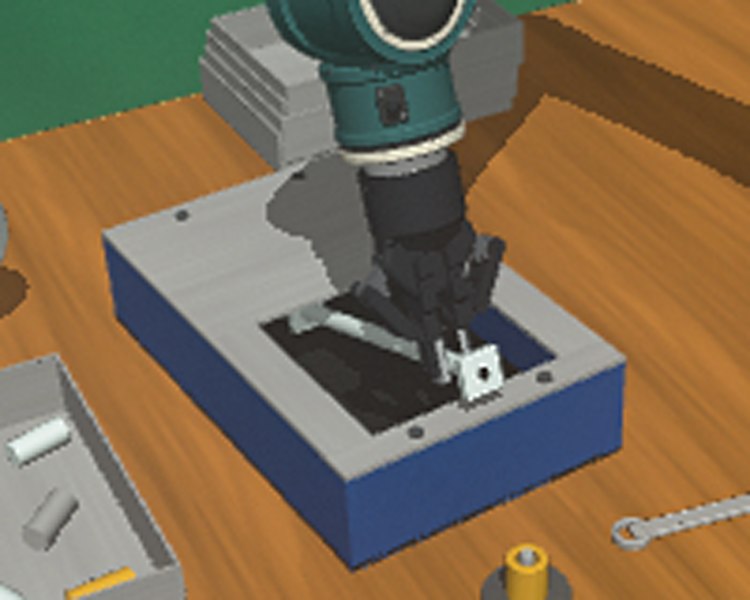

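The picture shows end a's block over the far hatch edge at (480,372), and the tube running back to about (308,318). That far part looks block-like, so I'll measure the real tube line before going on.

```bash
cat > tl.py <<'E'
from h import *
np.set_printoptions(precision=1,suppress=True)
yaw=.12;R=np.array([[np.cos(yaw),-np.sin(yaw)],[np.sin(yaw),np.cos(yaw)]]);tc=np.array([.536,-.166])
import sys
zlo=float(sys.argv[1]) if len(sys.argv)>1 else 10
for cam in("scene","top"):
    im,d=optics.get_image(cam);P=cloud(cam,d);L=(P[...,:2]-tc)@R*1000;z=P[...,2]*1000
    g=im.min(-1).astype(int);ch=im.max(-1).astype(int)-g
    m=(abs(L[...,0]-1)<22)&(g>75)&(ch<40)&(z>zlo)&(abs(z-95)>0)
    for y0 in range(-60,320,12):
        k=m&(L[...,1]>y0)&(L[...,1]<=y0+12)
        if k.sum()>2:print(cam,y0,k.sum(),"x",np.percentile(L[k][:,0],[5,50,95]),"z",np.percentile(z[k],[5,50,95]))
E
python3 tl.py
```

```text
scene -60 37 x [-18.1   5.4  19.3] z [42.  92.7 95.7]
scene -48 37 x [-15.3   5.4  17.1] z [45.6 90.8 94.8]
scene -36 42 x [-16.3   5.4  20.2] z [48.7 91.9 95.2]
scene -24 34 x [-16.5   3.9  21.7] z [51.  91.7 94.7]
scene -12 35 x [-12.8   5.7  21.3] z [58.4 90.7 96. ]
scene 0 8 x [0.6 8.1 9.5] z [56.2 61.9 68.9]
scene 12 12 x [-1.   6.6  9.4] z [59.7 68.1 72.6]
scene 24 10 x [0.2 7.1 9.3] z [65.8 72.8 78.4]
scene 36 10 x [1.4 7.1 9. ] z [70.6 78.3 81.8]
scene 48 11 x [0.4 6.9 8.4] z [70.9 78.  85. ]
scene 60 9 x [ 2.7  7.7 10.6] z [77.7 85.7 88.7]
scene 72 9 x [5.2 6.9 9.1] z [81.2 86.9 91.9]
scene 84 10 x [-8.9  6.9  8.7] z [ 86.7  93.4 289.2]
scene 96 68 x [-18.    6.2  21. ] z [ 94.8 445.6 450.7]
scene 108 14 x [ 4.7  8.5 21.6] z [ 96.9 102.8 437.7]
scene 120 83 x [-18.    8.1  20.7] z [271.3 361.8 375.3]
scene 132 53 x [-16.5   4.9  20.9] z [275.4 294.  299.9]
scene 144 19 x [-17.8  -1.8  12.7] z [122.6 133.8 297.6]
scene 156 46 x [-12.9   8.3  15.3] z [102.7 120.3 137. ]
scene 168 4 x [ 7.1 10.2 14.8] z [ 91.2 102.3 114.5]
scene 180 43 x [-16.    6.5  20.9] z [ 91.3  94.5 140. 
[... 258 characters left out ...]
6 441.4 449.7]
top 84 4 x [-19.5 -15.5 -12.8] z [449.6 452.5 452.9]
top 96 98 x [-18.5   1.2  20.5] z [440.5 448.4 455.1]
top 108 3 x [17.5 20.8 22.3] z [435.1 437.3 443.4]
top 120 3 x [18.1 19.6 21.2] z [365.6 368.6 370.4]
top 132 78 x [-18.7   0.9  20.6] z [252.8 297.1 309.8]
top 144 25 x [-8.5  1.8  7.5] z [110.6 120.8 186.5]
top 156 51 x [-11.5   0.8  12.9] z [111.5 121.7 134.6]
top 168 27 x [-6.1 -0.5  7.5] z [121.5 126.4 128.8]
top 180 71 x [-18.4  -3.2  16.8] z [ 91.3 138.  146.7]
top 192 85 x [-18.8  -2.9  16.5] z [ 91.5 129.  144.3]
top 204 54 x [-17.7   0.2  18.6] z [ 27.4  93.3 112.8]
top 300 14 x [10.6 17.1 20.6] z [10.  11.5 14.5]
top 312 17 x [ 9.8 15.7 22. ] z [10.2 12.2 21.1]
```

Both views show the tube sloping about 19° with the a-end face near y=203, as planned, so there's no slip. Joint 3 is nearing its limit, so I'll re-plan with at most 24° of tilt.

```bash
sed -e 's/np.arange(0,37,3)/np.arange(0,25,3)/' -e 's/np.arange(60,241,5)/np.arange(62,263,5)/' -e 's/np.arange(23,339,5)/np.arange(22,339,5)/' -e 's/s=(8,0,0)/s=(18,18,6)/' -e 's/>155 and k>=0/>155/' dp.py > dp2.py; python3 dp2.py
```

```text
152 112 18 13.5 | 157 117 18 13.7 | 162 122 18 13.3 | 167 127 21 16.6 | 172 127 21 16.6 | 177 132 21 18.0 | 182 132 21 19.3 | 187 132 21 19.1 | 192 137 21 18.7 | 197 142 24 20.0 | 202 147 24 23.1 | 207 147 24 23.1 | 212 147 24 23.1 | 217 147 24 23.1 | 222 147 24 22.4 | 227 147 24 20.4 | 232 152 24 22.8 | 237 152 24 20.9 | 242 157 24 23.0 | 247 162 21 15.3 | 252 167 18 19.7 | 252 172 15 21.2 | 252 177 12 23.6 | 252 182 9 35.3 | 252 187 6 51.0 | 252 187 3 63.1 |
```

```bash
sed -i 's/^W=.*/W=[(152,112,18,0),(167,127,21,3),(192,136,21,3),(202,147,24,2),(227,148,24,3),(242,157,24,2),(252,167,18,3),(252,182,9,4),(252,200,3,4),(252,230,0,3)]/' rows.py; python3 rows.py | sed 's/np.float64//g'
```

```text
-> (167, 127, 21, 3): ((0.33), (-0.16), (0.17)) ((0.33), (-0.16), (0.17)) ((0.33), (-0.15), (0.17)) clear 13.8
-> (192, 136, 21, 3): ((0.44), (0.01), (0.0)) ((0.44), (0.01), (0.0)) ((0.44), (0.01), (0.0)) clear 13.8
-> (202, 147, 24, 2): ((0.35), (-0.17), (0.25)) ((0.35), (-0.16), (0.25)) clear 13.8
-> (227, 148, 24, 3): ((0.39), (0.15), (0.0)) ((0.39), (0.15), (0.0)) ((0.39), (0.15), (0.0)) clear 13.8
-> (242, 157, 24, 2): ((0.43), (-0.05), (0.0)) ((0.43), (-0.05), (0.0)) clear 13.8
-> (252, 167, 18, 3): ((0.2), (-0.08), (-0.33)) ((0.19), (-0.09), (-0.33)) ((0.19), (-0.1), (-0.33)) clear 13.8
-> (252, 182, 9, 4): ((0.03), (-0.18), (-0.38)) ((0.02), (-0.18), (-0.38)) ((0.02), (-0.18), (-0.38)) ((0.01), (-0.18), (-0.38)) clear 13.8
-> (252, 200, 3, 4): ((0.02), (-0.22), (-0.25)) ((0.01), (-0.22), (-0.25)) ((0.01), (-0.22), (-0.25)) ((-0.0), (-0.22), (-0.25)) clear 13.8
-> (252, 230, 0, 3): ((0.01), (-0.5), (-0.17)) ((0.01), (-0.5), (-0.17)) ((-0.0), (-0.5), (-0.17)) clear 13.8
```

>>> {"api": "move_arm", "payload": {"commands": [0.33, 0, -0.16, 0, 0.17, 0, 1, 0.33, 0, -0.16, 0, 0.17, 0, 1, 0.33, 0, -0.15, 0, 0.17, 0, 1, 0.44, 0, 0.01, 0, 0, 0, 1, 0.44, 0, 0.01, 0, 0, 0, 1, 0.44, 0, 0.01, 0, 0, 0, 1, 0, 0, 0, 0, 0, 0, 1, 0, 0, 0, 0, 0, 0, 1]}}

```text
time: 18.63
ee_pos: [0.5136, 0.0294, 0.1237]
orientation: [3.141, -0.367, 1.696]
force: [0.5, -0.3, -2.2]
opening: 0.0131
gripper_force: 97.7
```

```bash
python3 st.py
```

```text
local [  1.177 191.805] 136.32272425616122 th 21.030724215235264 roll-ish 0.0131727116653043 clear (np.float64(19.41162605549451), np.float64(23.374348713874937)) [ 0.484 -0.293 -2.211] [-0.362 -0.083  0.005] 0.013076607930423235 [ 0.909  0.686 -1.079  1.923  0.291  0.896 -0.127]
```

>>> {"api": "move_arm", "payload": {"commands": [0.35, 0, -0.17, 0, 0.25, 0, 1, 0.35, 0, -0.16, 0, 0.25, 0, 1, 0.39, 0, 0.15, 0, 0, 0, 1, 0.39, 0, 0.15, 0, 0, 0, 1, 0.39, 0, 0.15, 0, 0, 0, 1, 0.43, 0, -0.05, 0, 0, 0, 1, 0.43, 0, -0.05, 0, 0, 0, 1, 0, 0, 0, 0, 0, 0, 1, 0, 0, 0, 0, 0, 0, 1]}}

```text
time: 19.38
ee_pos: [0.5076, 0.0792, 0.1454]
orientation: [3.141, -0.419, 1.696]
force: [0.4, 0.3, -1.7]
opening: 0.0129
gripper_force: 97.7
```

```bash
python3 st.py;python3 tl.py 100 | grep -v "z \[[234]" | head -40
```

```text
local [  1.151 241.383] 157.69352136999305 th 24.027194669185075 roll-ish 0.035364679123705306 clear (np.float64(22.20873579053332), np.float64(52.294243015997885)) [ 0.431  0.31  -1.736] [-0.461 -0.073  0.019] 0.012936856645013423 [ 0.885  0.671 -1.132  1.934  0.231  0.887 -0.165]
scene 108 6 x [-2.4  2.5 10.2] z [101.1 102.  105.1]
scene 120 9 x [4.6 5.9 9.8] z [102.7 106.8 112.3]
scene 132 13 x [ 2.1  6.6 10.3] z [102.7 108.8 116.7]
scene 144 39 x [-18.8  -3.4   9.4] z [114.2 484.4 488.4]
scene 156 49 x [-2.6  9.6 20.3] z [116.5 480.8 487.5]
scene 168 19 x [ 0.9  7.7 22. ] z [120.4 129.8 471.9]
scene 180 61 x [-20.    7.6  21. ] z [129.3 409.  421.8]
scene 192 64 x [-15.3   9.   22.2] z [139.2 318.3 404.3]
scene 204 78 x [-15.4   5.3  19.6] z [139.3 336.2 341.9]
scene 240 47 x [-14.3   9.7  13.8] z [153.9 170.5 181.6]
scene 252 24 x [ 6.6  8.9 14.6] z [148.4 156.4 166.7]
scene 264 6 x [-11.1   3.6  13.2] z [187.1 187.3 190. ]
scene 276 89 x [-13.2   6.   18.3] z [169.6 184.3 191.9]
scene 288 65 x [-14.3   4.5  17.5] z [162.5 168.7 179.9]
top 216 3 x [2.1 4.4 7.2] z [154.9 159.2 159.5]
top 228 22 x [-7.9  2.6  7.3] z [158.8 163.1 213.8]
top 240 50 x [-11.    1.1  16. ] z [160.9 168.1 182.3]
top 252 35 x [-8.2 -0.6  8.8] z [155.8 169.6 176.4]
top 264 46 x [-12.4   0.5  14.3] z [172.6 188.1 191.8]
top 276 63 x [-15.4  -0.6  15. ] z [177.4 189.  194.4]
top 288 28 x [-12.9   0.4  14. ] z [164.4 170.5 177.7]
```

>>> {"api": "move_arm", "payload": {"commands": [0.2, 0, -0.08, 0, -0.33, 0, 1, 0.19, 0, -0.09, 0, -0.33, 0, 1, 0.19, 0, -0.1, 0, -0.33, 0, 1, 0.03, 0, -0.18, 0, -0.38, 0, 1, 0.02, 0, -0.18, 0, -0.38, 0, 1, 0.02, 0, -0.18, 0, -0.37, 0, 1, 0.01, 0, -0.18, 0, -0.37, 0, 1, 0, 0, 0, 0, 0, 0, 1, 0, 0, 0, 0, 0, 0, 1]}}

```text
time: 20.23
ee_pos: [0.5067, 0.0855, 0.1687]
orientation: [3.141, -0.16, 1.695]
force: [-0.2, -0.0, -2.8]
opening: 0.0125
gripper_force: 97.7
```

```bash
python3 st.py
```

```text
local [  1.065 251.022] 182.0713764903864 th 9.15061708636636 roll-ish 0.014722615928425862 clear (np.float64(34.38800416399509), np.float64(77.66218014243147)) [-0.213 -0.026 -2.809] [-0.042 -0.014  0.039] 0.01246329625405361 [ 0.703  0.504 -1.05   1.927  0.341  0.948 -0.359]
```

>>> {"api": "move_arm", "payload": {"commands": [0.02, 0, -0.22, 0, -0.25, 0, 1, 0.01, 0, -0.22, 0, -0.25, 0, 1, 0.01, 0, -0.22, 0, -0.25, 0, 1, 0, 0, -0.22, 0, -0.25, 0, 1, 0, 0, -0.5, 0, -0.17, 0, 1, 0, 0, -0.5, 0, -0.17, 0, 1, 0, 0, -0.5, 0, -0.17, 0, 1, 0, 0, -0.5, 0, 0, 0, 1, 0, 0, 0, 0, 0, 0, 1, 0, 0, 0, 0, 0, 0, 1, 0, 0, 0, 0, 0, 0, 1]}}

```text
time: 21.15
ee_pos: [0.5069, 0.0825, 0.226]
orientation: [-3.141, -0.001, 1.694]
force: [0.4, 0.1, -2.5]
opening: 0.0131
gripper_force: 97.7
```

```bash
python3 st.py; python3 tl.py 100 | grep top; python3 - <<'E'
from h import *
im,d=optics.get_image("scene")
cv2.imwrite("pics/s7.png",cv2.resize(im[90:320,130:437,::-1],(800,600),interpolation=cv2.INTER_CUBIC))
E
```

```text
local [  0.865 250.194] 239.47343257937325 th 0.06943707355847788 roll-ish -0.027093484132071795 clear (np.float64(127.4391544407815), np.float64(132.71503960488994)) [ 0.397  0.081 -2.475] [ 0.084 -0.002  0.036] 0.01311622887409573 [ 0.628  0.39  -1.039  1.869  0.376  1.098 -0.432]
top -48 5 x [-18.    4.3  21.4] z [100.9 101.8 104.5]
top -36 3 x [-18.3 -13.7  10.6] z [100.6 100.8 104.8]
top 0 56 x [-16.1  -1.1  14.8] z [241.3 250.2 255.8]
top 12 69 x [-14.8   0.3  14.8] z [231.  242.3 252.9]
top 24 31 x [-6.4 -0.7  6.4] z [235.8 240.9 247. ]
top 36 33 x [-6.5  0.2  8. ] z [237.5 241.1 246.5]
top 48 30 x [-6.1  0.6  7.4] z [236.4 241.9 245.8]
top 60 33 x [-6.7 -0.9  7.1] z [237.9 241.9 246.7]
top 72 34 x [-6.4  0.6  7.8] z [237.1 241.5 247.8]
top 84 33 x [-6.4 -0.5  6.6] z [236.8 242.  247.6]
top 96 33 x [-6.3  0.3  7.3] z [237.6 242.4 245.4]
top 108 34 x [-7.  -0.5  7.7] z [238.  242.9 247.8]
top 120 32 x [-6.2  0.1  6.3] z [239.  243.6 248.1]
top 132 31 x [-6.7  0.   7.9] z [236.  242.9 247.9]
top 180 5 x [12.4 16.5 19.9] z [550.2 557.  561.4]
top 288 3 x [-20.4 -19.9 -18.5] z [591.8 592.5 593.7]
top 300 45 x [-18.8  -8.5   3.4] z [568.2 579.2 590. ]
top 312 15 x [ 1.3  6.9 15.9] z [556.8 566.  576.1]
```

View pics/s7.png

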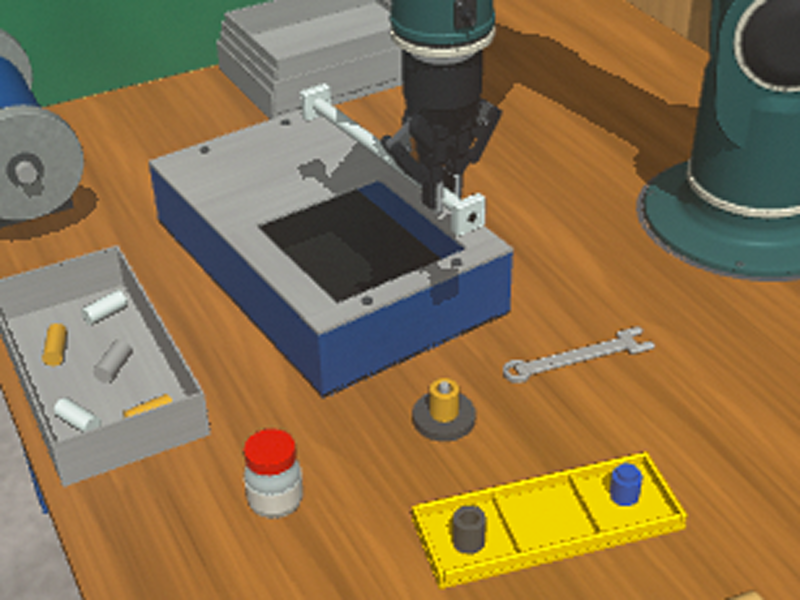

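The tube is level at about 24 cm, well above the tank cover and held at (440,190). The sleeve sits home at (445,400), and everything else is where it was. Handing in.

```bash
python3 -c "
from workcell import arm;print(arm.close_job())"
```

```text
the job is handed in; nothing more can be done
None
```

The job is handed in: the sleeve is home on the jig pin and released, and the tube is out of the tank, held still about 13 cm above its cover; the hand-in call did not return a verdict.

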